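Push the tea box and the bowl into a row along the bar rail

TASK

Push the tea box along the worktop into the corner of the dark wooden rail, with its long side flat against the long rail and its end against the short arm. Then push the black bowl along the worktop until it touches both the long rail and the free end of the box. Only push: do not lift or tip anything, and leave the other things on the bar where they are.

Things in the scene. Friction and masses are not known exactly. Their poses are not given: they have to be found in the camera images.
- rail: fixed L-shaped stop of dark wood, 30 mm high, 22 mm thick, screwed to the worktop. Origin: its inner corner, on the worktop. In its own frame the things belong at x < 0, y < 0: the long rail's inner face is the plane x = 0 and runs from y = 0 to y = -360 mm (the wood lies at x = 0 to 22 mm); the short arm's inner face is the plane y = 0 and runs from x = 0 to x = -100 mm (the wood lies at y = 0 to 22 mm). Its x axis points roughly away from the robot.
- tea_box: loose pale green and cream cardboard tea box, 0.1 to 0.2 kg, standing on the worktop, 66 mm (its x) by 142 mm (its y), 70 mm high. Origin: centre of its underside. Its +y end starts nearer the short arm. Home: origin 33 mm from the long rail's face and 71 mm from the short arm's face, parallel to the rail.
- bowl: loose round black bowl, 110 mm across its side wall, 48 mm high, 0.2 to 0.35 kg; the side is upright from 7 to 31 mm above the worktop. Origin: centre of its underside. It starts on the far side of the box from the short arm. Home: origin about 55 mm from the long rail's face and 55 mm beyond the box's free end (its -y end).
- jigger: bystander, leave alone: double-cone steel jigger, 43 mm across, 73 mm high. Origin: centre of its underside.
- sweet_jar: bystander, leave alone: clear jar of coloured sweets with a grey lid, 91 mm across, 181 mm high. Origin: centre of its underside.
- shaker: bystander, leave alone: steel cocktail shaker, 69 mm across, 179 mm high. Origin: centre of its underside.
- syrup_bottle: bystander, leave alone: bottle with a green cap, 58 mm across, 206 mm high. Origin: centre of its underside.
- glass: bystander, leave alone: clear tumbler, mouth up, 78 mm across, 92 mm high. Origin: centre of its underside.
- coasters: bystander, leave alone: round stack of pulp coasters with a red ring, 96 mm across, 13 mm high. Origin: centre of its underside.
There are look-alikes about, which are no part of the job. Leave any turquoise look-alike of the tea_box alone. Of the things shaped like the bowl, the black one is meant.

How it is judged:
By the outcome, as a careful person would: the job done as asked, in the order asked, and still so for the second after the job is handed in, with the robot touching nothing.
It also fails if it takes over 64 s, if anything falls off the work surface, if the arm or the gripper's body presses on something with over 40 N, if the wrist force passes 120 N, or if a joint passes its speed limit or range.

ROBOT

A 6-joint arm with a two-finger parallel gripper is mounted at the origin on a cart in front of the work surface, level with it; the furniture and walls round the work are solid. World frame = base frame: x ahead of the robot, y to its left, z up, the work surface at z = 0. Lengths are in m, angles in rad, forces in N, time in s.
With the tool pointing down it reaches from about 0.325 to 0.775 m from the base axis. Payload 5.5 kg.
Tool frame: the origin (TCP) lies between the finger pads; the fingertips stand 8 mm ahead of it and the grasp point (between the pads) lies 11 mm behind it (tcp_to_tips is the distance from the TCP to the fingertips, in m); z points along the fingers, y is the direction in which the jaws open and shut (so a half turn about z gives the same grasp; the last joint's range is limited). The gripper opens to 88 mm and grips with 3 to 60 N. Pads are 20 mm wide; open, the fingers measure 115 mm over their backs; the gripper's body (75 mm by 178 mm) begins 61 mm behind the grasp point.
Start: joints at [-1.263, 0.091, 1.231, -0, 1.82, -0.057], TCP at [0.214, -0.561, 0.231] pointing down, gripper open.
Joint ranges: [-2.87, 2.87], [-0.86, 2.18], [0.17, 2.46], [-1.51, 4.65], [0.06, 2.69], [-2.65, 2.65]. Speed limits (rad/s): [2.57, 2.57, 3.01, 3.14, 3.14, 3.14].

INTERFACE

Orientations are given as a unit quaternion [w, x, y, z].
In Python, from bench import * gives the robot as it stands. Calls block until the motion is done:
- move_to(position, orientation): joint-space move of the TCP to a pose.
- move_l(position, speed=0.15, orientation=None): straight line of the TCP; orientation=None keeps the orientation; speed is the mean speed in m/s.
- movej(angles): joint-space move.
- gripper_open() and close(): open the fingers fully, or close them until they stop; the grip force is fixed at half the most.
- hold(seconds).
- inverse_kinematics(position, orientation): joint angles nearest the present ones, or None.
- state(): the state.
- get_image(name): name is "side" or "top"; returns a dict with "frame" (400x640x3 uint8, blue, green, red), "depth" (400x640 float32, m along the optical axis (not along the pixel's ray), 0 where there is no reading), "camera_matrix" (3x3 intrinsics, pixels), "view" (4x4, takes a point from world to camera coordinates). Camera axes: x right, y up, looking along -z (the intrinsics and any distortion apply to the point x, -y, -z); pixel columns grow to the right and rows downward; lengths in m; the calibration is good to about 2 mm. A picture is of the moment at which its call begins.
A pose or a line that the arm cannot do raises IKError and nothing moves.
- job_done(): hands the job in, once; it reports no verdict.
The state is a dict: "time": time; "joint_pos": joint angles; "dq": joint speeds; "joint_torque": joint torques, N m; "ee_pos": TCP position; "ee_rot": TCP orientation; "ft_force": force on the tool from outside, world axes, zero at the start; "moment": the same for the moment, N m; "finger_gap": finger opening in m.
Only numpy, scipy, OpenCV 4.12 (cv2) and the standard library are available. Lean on these libraries where they do the work, as an engineer would, in place of code of your own. Each camera call takes 0.05 s, during which the arm holds its last target. There are 200 camera calls.

## Working session

There is one attempt and no reset: what is moved stays moved. The work goes in short steps, each a Python script; the robot and the scene stay as the last script left them, time stands still between calls to the robot, and variables do not carry over. Pictures are saved under pics/ and viewed, about 8 in all and at most 12, crops included, and the job is handed in when it is done.

```bash
mkdir -p pics; ls; python3 - <<'E'
from bench import *
import cv2,numpy as np
for n in("top","side"):
    d=get_image(n); cv2.imwrite(f"pics/{n}0.png",d["frame"]); np.savez(f"pics/{n}0.npz",**{k:d[k] for k in("frame","depth","camera_matrix","view")})
    print(n,d["camera_matrix"].tolist(),np.round(d["view"],4).tolist(),[k for k in d])
print(state())
E
```

```text
pics
top [[431.5275644387747, 0.0, 322.6296447110419], [0.0, 431.5275644387747, 192.3388687362642], [0.0, 0.0, 1.0]] [[0.2664, -0.9639, 0.0031, -0.1895], [0.7591, 0.2118, 0.6155, -0.4073], [-0.5939, -0.1617, 0.7881, -1.4505], [0.0, 0.0, 0.0, 1.0]] ['frame', 'depth', 'camera_matrix', 'view']
side [[455.6935870541032, 0.0, 316.51271395093073], [0.0, 455.6935870541032, 199.35679579690733], [0.0, 0.0, 1.0]] [[-0.8917, -0.4527, -0.0061, 0.4181], [0.219, -0.4433, 0.8692, -0.1508], [-0.3962, 0.7737, 0.4944, -1.2685], [0.0, 0.0, 0.0, 1.0]] ['frame', 'depth', 'camera_matrix', 'view']
{'time': 0.1, 'joint_pos': array([-1.26271063e+00,  9.17907333e-02,  1.23174690e+00, -2.67882546e-05,
        1.81979913e+00, -5.66906733e-02]), 'dq': array([ 2.98633727e-04, -5.27718254e-05, -3.89499851e-03,  2.37828465e-04,
       -1.58263655e-05, -8.58568957e-04]), 'joint_torque': array([ 2.16214205e-03, -4.47859311e+01, -4.07567561e+01,  7.00763077e-02,
        2.84926314e-02, -1.28838064e-04]), 'ee_pos': array([ 0.21396425, -0.56028743,  0.22962613]), 'ee_rot': array([-8.63545647e-04,  9.83413554e-01,  1.81375359e-01, -1.22208005e-04]), 'ft_force': array([-0.4287525 , -0.47203685, -0.71927952]), 'moment': array([ 0.03435164, -0.01983268,  0.02691872]), 'finger_gap': 0.08774008672241365}
```

View pics/top0.png

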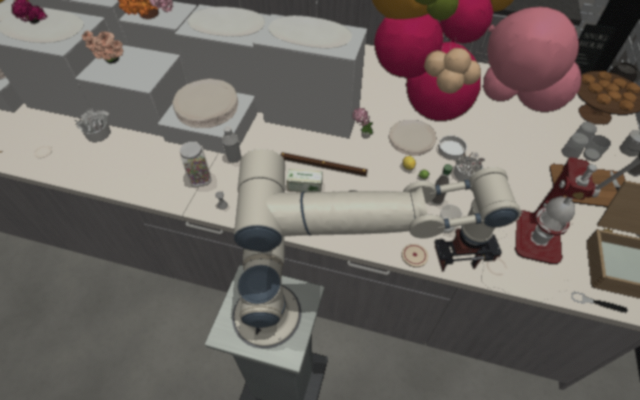

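View pics/side0.png

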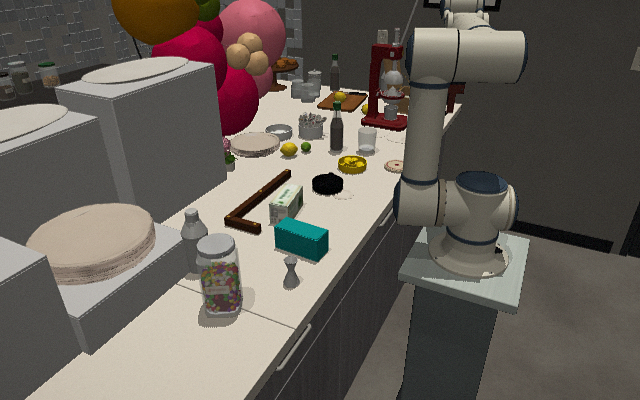

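The side view shows the green and cream box at (287,203), the black bowl at (327,184), the rail's corner at (232,218) and the turquoise box at (301,238). In the top view the arm hides the bowl, so I'll swing it clear.

```bash
cat > h.py <<'E'
from bench import *
import cv2,numpy as np
def grab(n,tag):
    d=get_image(n); np.savez(f"pics/{n}{tag}.npz",**{k:d[k] for k in("frame","depth","camera_matrix","view")}); return d
def rays(d,px,z):
    """pixels -> world points on plane height z"""
    px=np.atleast_2d(np.asarray(px,float)); K=d["camera_matrix"];V=d["view"]
    u=np.c_[px,np.ones(len(px))]@np.linalg.inv(K).T*[1,-1,-1]
    w=u@V[:3,:3]; c=-V[:3,:3].T@V[:3,3]
    return c+w*((z-c[2])/w[:,2])[:,None]
def proj(d,P):
    q=np.atleast_2d(P)@d["view"][:3,:3].T+d["view"][:3,3]; q=q*[1,-1,-1]; q=q@d["camera_matrix"].T
    return q[:,:2]/q[:,2:]
def cloud(d):
    h,w=d["depth"].shape; v,u=np.mgrid[:h,:w]; z=d["depth"]
    K=d["camera_matrix"]; p=np.stack([(u-K[0,2])/K[0,0]*z,-(v-K[1,2])/K[1,1]*z,-z],-1)-d["view"][:3,3]
    P=p@d["view"][:3,:3]; P[z==0]=np.nan; return P
E
python3 - <<'E'
from h import *
q=state()["joint_pos"].copy(); q[0]=-2.0; movej(q)
t=grab("top","1"); s=grab("side","1")
a=cv2.resize(t["frame"][120:280,160:500],None,fx=2.3,fy=2.3,interpolation=cv2.INTER_CUBIC)
b=cv2.resize(s["frame"][110:310,180:440],None,fx=3,fy=3,interpolation=cv2.INTER_CUBIC)
cv2.imwrite("pics/t1.png",a);cv2.imwrite("pics/s1.png",b)
print(state()["time"])
for n,d in(("t",t),("s",s)):
    P=cloud(d); w=(abs(P[...,2])<.1)&(P[...,0]>.2)&(P[...,0]<.9)&(abs(P[...,1])<.8)
    print(n,np.nanpercentile(P[...,2][w],[5,25,50,75]))
E
```

```text
1.7917
t [-0.00693958 -0.00220527  0.0008129   0.00528018]
s [-0.00448638 -0.00201015 -0.00046686  0.01853577]
```

View pics/t1.png

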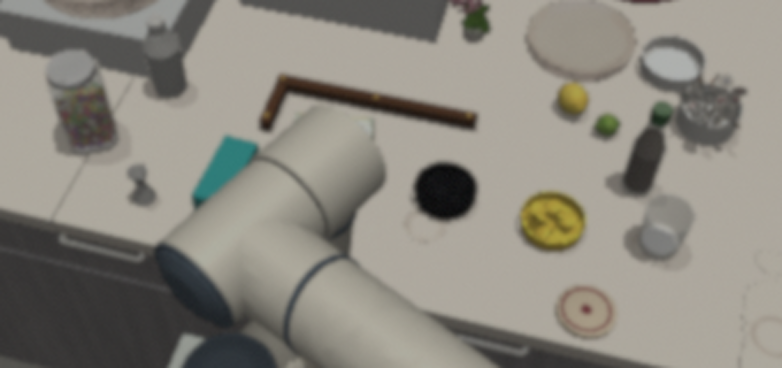

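View pics/s1.png

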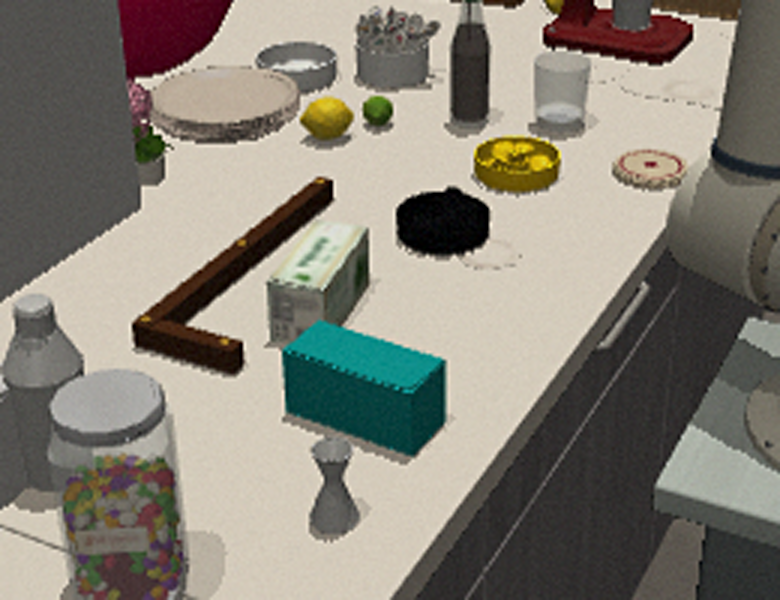

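```bash
cat > m1.py <<'E'
from h import *
L=lambda f:dict(np.load(f"pics/{f}.npz"))
t0,t1,s=L("top0"),L("top1"),L("side1")
for d in(t1,s): print("cam",-d["view"][:3,:3].T@d["view"][:3,3])
def brown(d):
    h=cv2.cvtColor(d["frame"],cv2.COLOR_BGR2HSV); b,g,r=[d["frame"][...,i].astype(int) for i in range(3)]
    m=((r-b>12)&(r<150)&(h[...,1]>80)&((h[...,0]<20)|(h[...,0]>170))).astype(np.uint8)
    P=rays(d,np.stack(np.meshgrid(range(640),range(400)),-1).reshape(-1,2),0.03).reshape(400,640,3)
    m[(P[...,0]<.4)|(P[...,0]>.85)|(P[...,1]>.35)|(P[...,1]<-.4)]=0
    n,l,st,_=cv2.connectedComponentsWithStats(m); k=1+np.argmax(st[1:,4]); return (l==k).astype(np.uint8)
for n,d in(("t0",t0),("t1",t1),("s",s)):
    m=brown(d); c=max(cv2.findContours(m,cv2.RETR_EXTERNAL,cv2.CHAIN_APPROX_NONE)[0],key=len)
    ap=cv2.approxPolyDP(c,2.2,True)[:,0]; print(n,m.sum())
    for p in ap: print(p,np.round(rays(d,p,.03)[0,:2],4),np.round(rays(d,p,0)[0,:2],4))
P=cloud(s)
for n,d in(("t0",t0),("s",s)):
    P=cloud(d); m=((P[...,2]>.058)&(P[...,2]<.082)&(P[...,0]>.4)&(P[...,0]<.72)&(abs(P[...,1])<.25)).astype(np.uint8)
    hsv=cv2.cvtColor(d["frame"],cv2.COLOR_BGR2HSV); m[(hsv[...,1]>150)]=0
    k,l,st,ce=cv2.connectedComponentsWithStats(m)
    for i in range(1,k):
        if st[i,4]<60: continue
        px=np.argwhere(l==i)[:,::-1]; w=rays(d,px,.07)[:,:2]; print(n,st[i],np.nanmedian(P[l==i],0),cv2.minAreaRect((w*1000).astype(np.float32)))
for n,d in(("t1",t1),("s",s)):
    g=d["frame"].max(2); m=(g<45).astype(np.uint8); Q=rays(d,np.stack(np.meshgrid(range(640),range(400)),-1).reshape(-1,2),0.02).reshape(400,640,3)
    m[(Q[...,0]<.38)|(Q[...,0]>.75)|(abs(Q[...,1])>.3)]=0
    k,l,st,ce=cv2.connectedComponentsWithStats(m); i=1+np.argmax(st[1:,4]); x,y,w,h,a=st[i]
    print(n,"bowl",st[i],[np.round(rays(d,p,z)[0,:2],4) for p,z in(((x,y+h/2),.03),((x+w,y+h/2),.03),((x+w/2,y),.048),((x+w/2,y+h),.007))])
E
python3 m1.py
```

```text
cam [-0.50179995 -0.33086849  1.39446276]
cam [-0.09671865  1.10392623  0.76074971]
t0 399
[282 153] [0.6871 0.1754] [0.7132 0.1865]
[285 158] [0.6628 0.1536] [0.6885 0.1643]
[365 173] [ 0.6722 -0.1936] [ 0.698  -0.1905]
[364 169] [ 0.6927 -0.1849] [ 0.719  -0.1817]
t1 480
[274 170] [0.5861 0.1763] [0.61   0.1875]
[276 174] [0.5676 0.161 ] [0.5911 0.1718]
[283 159] [0.6551 0.16  ] [0.6805 0.1708]
[289 158] [0.6675 0.1372] [0.6932 0.1475]
[363 174] [ 0.6646 -0.1867] [ 0.6903 -0.1835]
[365 172] [ 0.6776 -0.1924] [ 0.7035 -0.1894]
[364 169] [ 0.6927 -0.1849] [ 0.719  -0.1817]
[284 153] [0.6894 0.1671] [0.7156 0.178 ]
s 1034
[290 170] [ 0.6743 -0.1905] [ 0.706  -0.2437]
[285 169] [ 0.695  -0.1897] [ 0.7275 -0.2428]
[224 217] [0.6922 0.1819] [0.7246 0.1441]
[225 225] [0.6621 0.2171] [0.6933 0.1807]
[257 234] [0.5509 0.2149] [0.5775 0.1784]
[260 224] [0.5722 0.1664] [0.5997 0.1279]
[242 219] [0.6364 0.1671] [0.6665 0.1286]
[241 216] [0.6491 0.1541] [0.6797 0.1152]
[289 177] [ 0.6492 -0.1396] [ 0.6799 -0.1907]
t0 [286 169  37  16 479] [0.55236085 0.03491318 0.07077535] ((553.1798706054688, 33.71274185180664), (74.58931732177734, 140.6644744873047), 10.345306396484375)
s [269 184  34  26 536] [0.55289634 0.0478878  0.06985609] ((552.5682983398438, 45.2664794921875), (68.92247009277344, 161.13050842285156), 10.00771713256836)
t1 bowl [341 192  25  23 453] [array([ 0.4922, -0.1354]), array([ 0.5186, -0.2302]), array([ 0.5474, -0.1721]), array([ 0.4677, -0.1929])]
s bowl [312 173  31  22 546] [array([ 0.5513, -0.1283]), array([ 0.4555, -0.1755]), array([ 0.5247, -0.196 ]), array([ 0.4874, -0.119 ])]
```

```bash
cat > m2.py <<'E'
from h import *
L=lambda f:dict(np.load(f"pics/{f}.npz"))
t0,t1,s=L("top0"),L("top1"),L("side1")
G=np.stack(np.meshgrid(range(640),range(400)),-1).reshape(-1,2)
def cols(d,lo,hi,box,zr,zp,name):
    P=cloud(d); h=cv2.cvtColor(d["frame"],cv2.COLOR_BGR2HSV)
    Q=rays(d,G,zp).reshape(400,640,3)
    m=cv2.inRange(h,np.array(lo),np.array(hi))>0
    m&=(Q[...,0]>box[0])&(Q[...,0]<box[1])&(Q[...,1]>box[2])&(Q[...,1]<box[3])&(P[...,2]>zr[0])&(P[...,2]<zr[1])
    w=Q[m][:,:2]; p=P[m]
    if len(w)<20: print(name,"none",len(w)); return
    print(name,m.sum(),"rect",[np.round(a) for a in cv2.minAreaRect((w*1000).astype(np.float32))],"circ",[np.round(a) for a in cv2.minEnclosingCircle((w*1000).astype(np.float32))],"cloud pct",np.round(np.percentile(p,[2,50,98],axis=0),3).tolist())
for n,d in(("t1",t1),("s",s)):
    cols(d,(80,120,30),(100,255,255),(.3,.7,0,.4),(.06,.08),.07,n+" turq")
    cols(d,(20,120,60),(35,255,255),(.3,.6,-.5,-.15),(.0,.06),.03,n+" yellow")
    cols(d,(0,0,0),(180,255,45),(.4,.65,-.3,-.05),(.028,.06),.04,n+" bowl hi")
    cols(d,(0,0,0),(180,255,45),(.4,.65,-.3,-.05),(.0,.06),.02,n+" bowl all")
E
python3 m2.py
```

```text
t1 turq 298 rect [array([419., 182.]), array([ 56., 139.]), np.float64(87.0)] circ [array([419., 182.]), np.float64(72.0)] cloud pct [[0.357, 0.154, 0.064], [0.434, 0.188, 0.071], [0.485, 0.21, 0.078]]
t1 yellow 491 rect [array([ 498., -368.]), array([108., 102.]), np.float64(16.0)] circ [array([ 497., -365.]), np.float64(57.0)] cloud pct [[0.452, -0.414, 0.001], [0.504, -0.367, 0.019], [0.558, -0.322, 0.044]]
t1 bowl hi 144 rect [array([ 500., -188.]), array([84., 75.]), np.float64(14.0)] circ [array([ 504., -185.]), np.float64(49.0)] cloud pct [[0.465, -0.219, 0.028], [0.505, -0.194, 0.036], [0.547, -0.15, 0.048]]
t1 bowl all 447 rect [array([ 516., -180.]), array([109.,  96.]), np.float64(16.0)] circ [array([ 517., -181.]), np.float64(56.0)] cloud pct [[0.465, -0.222, 0.001], [0.513, -0.179, 0.02], [0.571, -0.133, 0.045]]
s turq 775 rect [array([421., 191.]), array([ 74., 145.]), np.float64(87.0)] circ [array([421., 192.]), np.float64(80.0)] cloud pct [[0.355, 0.154, 0.061], [0.419, 0.193, 0.07], [0.491, 0.219, 0.073]]
s yellow 444 rect [array([ 492., -341.]), array([106., 159.]), np.float64(25.0)] circ [array([ 498., -338.]), np.float64(81.0)] cloud pct [[0.451, -0.422, 0.002], [0.498, -0.35, 0.021], [0.555, -0.311, 0.041]]
s bowl hi 138 rect [array([ 505., -155.]), array([107., 106.]), np.float64(67.0)] circ [array([ 507., -160.]), np.float64(59.0)] cloud pct [[0.466, -0.22, 0.028], [0.506, -0.192, 0.034], [0.561, -0.126, 0.044]]
s bowl all 538 rect [array([ 516., -175.]), array([107., 159.]), np.float64(26.0)] circ [array([ 514., -176.]), np.float64(81.0)] cloud pct [[0.464, -0.228, 0.002], [0.509, -0.169, 0.02], [0.57, -0.124, 0.041]]
```

```bash
cat >> h.py <<'E'
def quat(psi): return np.array([0,np.cos(psi/2),np.sin(psi/2),0])   # tool down, tool x at yaw psi
def best(p,psi):
    c=[]
    for a in(psi,psi+np.pi,psi-np.pi):
        q=inverse_kinematics(p,quat(a))
        if q is not None: c.append((max(abs(q[5]),abs(q[3])),a,q))
    return min(c,key=lambda e:e[0])[1:]
def F(): return np.mean([(hold(.02),state()["ft_force"])[1] for _ in range(3)],0)
def press(d,step,lim,fmax,orient=None,speed=.03):
    """step along unit d until the opposing force has risen by fmax or lim metres are covered"""
    d=np.array(d,float); p0=state()["ee_pos"].copy(); s=0; log=[]
    z=p0.copy()
    f0=F()@d
    while s<lim:
        s+=step; move_l(p0+d*s,speed); f=f0-F()@d; log.append(round(float(f),1))
        if f>fmax: break
    print("press",round(s,4),"t",round(state()["time"],2),"pos",np.round(state()["ee_pos"],4),log); return s
E
cat > p1.py <<'E'
from h import *
a=np.radians(10.3); p=np.array([.490,.024,.30])
psi,q=best(p,a); print(psi,np.round(q,2))
c=state()["joint_pos"].copy(); v=np.array(q).copy(); v[0]=c[0]; movej(v); movej(q)
print(state()["time"],state()["ee_pos"])
move_l([.490,.024,.02],.25)
f=F(); print("free",f)
off=psi-a; rail=np.radians(.5)
move_l([.518,.029,.02],.06); print(F())
move_l([.545,.033,.02],.05,quat(rail+off)); print(F())
move_l([.580,.033,.02],.06); print(F())
press([1,0,0],.003,.026,6)
move_l(state()["ee_pos"]-[.05,0,0],.15)
move_l(state()["ee_pos"]+[-.0,0,.12],.25); print(state()["time"])
E
python3 p1.py
```

```text
0.17976891295541594 [-0.02 -0.18  1.37 -0.    1.95  1.37]
5.9583 [0.49002939 0.02332216 0.2999626 ]
free [ 0.1437011  -0.32303108  0.54496596]
[ 0.00484175 -0.0147733  -0.48239198]
[0.03653425 0.07578975 0.22440257]
[ 0.01537212 -0.6174911  -0.0920604 ]
press 0.021 t 11.63 pos [0.5991 0.0331 0.0199] [0.2, 0.1, 0.1, 0.2, 0.9, 0.3, 10.1]
12.7583
```

```bash
python3 - <<'E'
from h import *
s=grab("side","2")
cv2.imwrite("pics/s2.png",cv2.resize(s["frame"][110:310,180:440],None,fx=3,fy=3,interpolation=cv2.INTER_CUBIC))
P=cloud(s); m=((P[...,2]>.064)&(P[...,2]<.082)&(P[...,0]>.5)&(P[...,0]<.72)&(abs(P[...,1])<.25))
print(m.sum(),np.round(np.percentile(P[m],[1,5,50,95,99],axis=0),3).tolist(), cv2.minAreaRect((P[m][:,:2]*1000).astype(np.float32)))
E
```

```text
428 [[0.609, -0.033, 0.064], [0.612, -0.022, 0.066], [0.64, 0.044, 0.07], [0.668, 0.101, 0.073], [0.672, 0.104, 0.074]] ((641.67724609375, 31.594280242919922), (65.24764251708984, 147.94703674316406), 1.7224984169006348)
```

View pics/s2.png

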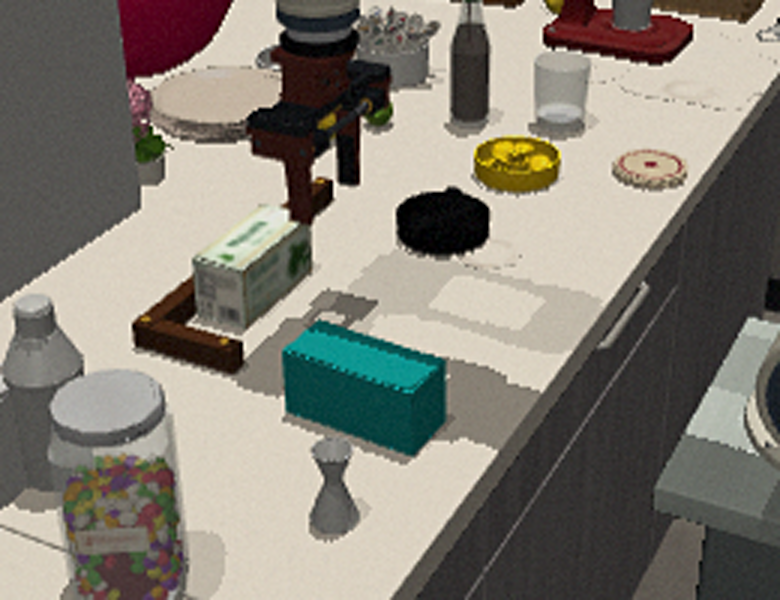

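The box now lies flat on the long rail, centred at about (0.641, 0.034), with a gap of about 54 mm to the short arm. Next I push its end with the fingers closed.

```bash
cat > p2.py <<'E'
from h import *
close(); print(state()["finger_gap"],state()["time"])
move_l([.642,-.085,.14],.25); move_l([.642,-.085,.02],.25); print("free",F())
move_l([.642,-.012,.02],.07); print(F())
press([-.008,1,0],.003,.036,7)
p=state()["ee_pos"]; move_l(p-[0,.03,0],.15); move_l(p+[0,-.03,.12],.25)
gripper_open(); 
move_l([.545,.085,.14],.25); move_l([.545,.085,.02],.25)
move_l([.585,.085,.02],.1); press([1,0,0],.003,.025,8)
p=state()["ee_pos"]; move_l(p-[.045,0,0],.15); move_l(p+[-.045,0,.12],.25)
q=state()["joint_pos"].copy(); s=grab("side","3"); print(state()["time"])
cv2.imwrite("pics/s3.png",cv2.resize(s["frame"][150:250,200:350],None,fx=5,fy=5,interpolation=cv2.INTER_CUBIC))
P=cloud(s); m=((P[...,2]>.064)&(P[...,2]<.076)&(P[...,0]>.58)&(P[...,0]<.72)&(abs(P[...,1])<.25))
print(m.sum(),np.round(np.percentile(P[m],[1,5,50,95,99],axis=0),3).tolist(), cv2.minAreaRect((P[m][:,:2]*1000).astype(np.float32)))
E
python3 p2.py
```

```text
-1.925564411692102e-05 14.15
free [0.17903599 0.29481632 0.91018986]
[-0.48059214 -0.33047916 -0.18751961]
press 0.021 t 18.98 pos [0.6419 0.0059 0.0204] [0.0, -0.5, -0.2, 0.1, -0.3, 2.0, 10.7]
press 0.015 t 24.83 pos [0.5987 0.085  0.0211] [-0.2, 0.8, -0.0, 0.3, 9.5]
25.975
479 [[0.609, 0.027, 0.064], [0.61, 0.036, 0.065], [0.64, 0.102, 0.07], [0.669, 0.159, 0.073], [0.672, 0.161, 0.074]] ((640.7814331054688, 91.2508773803711), (66.92404174804688, 141.89013671875), 0.15110716223716736)
```

View pics/s3.png

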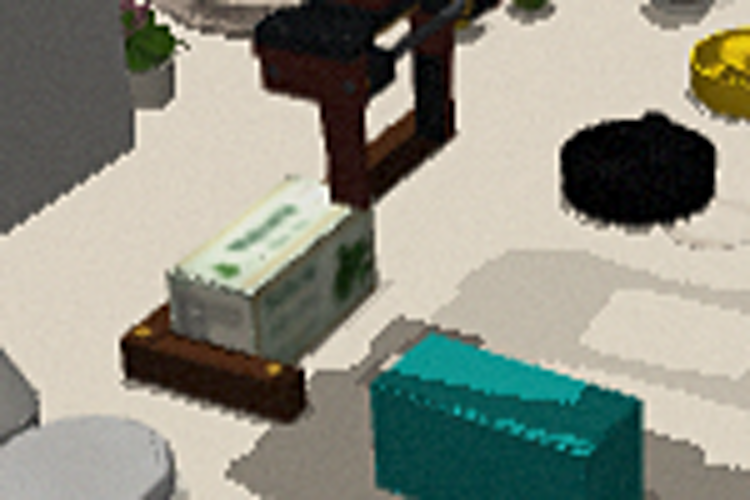

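The box is home: flat on both faces, yaw about 0.2°. Next is the bowl, with the open fingers as a cradle along the line to its home.

```bash
cat > p3.py <<'E'
from h import *
b=np.array([.512,-.177]); g=np.array([.619,-.035]); d=(g-b)/np.linalg.norm(g-b); a=np.arctan2(d[1],d[0])
s0=b-.078*d; psi,q=best([*s0,.18],a); print(np.round(q,2),psi)
movej(q); move_l([*s0,.018],.25); f0=F(); print("free",f0,state()["time"])
e=g-.043*d
move_l([*(e-.022*d),.018],.07); print(F()-f0,state()["time"])
p0=state()["ee_pos"].copy()
for k in range(1,18):
    move_l(p0+np.r_[d,0]*.002*k,.03); f=F()-f0; print(2*k,np.round(f[:2],1),end=" ")
    if -f[:2]@d>7: break
print(state()["time"],state()["ee_pos"])
p=state()["ee_pos"]; move_l(p-np.r_[d*.07,0],.15); move_l(p-np.r_[d*.07,-.15],.25)
c=state()["joint_pos"].copy(); c[0]-=.9; movej(c)
s=grab("side","4"); t=grab("top","4"); print(state()["time"])
A=cv2.resize(s["frame"][150:250,200:350],None,fx=4,fy=4,interpolation=cv2.INTER_CUBIC)
B=cv2.resize(t["frame"][130:230,250:400],None,fx=4,fy=4,interpolation=cv2.INTER_CUBIC)
cv2.imwrite("pics/st4.png",cv2.resize(np.vstack([A,B]),None,fx=.74,fy=.74,interpolation=cv2.INTER_AREA))
E
python3 p3.py
```

```text
[-0.54 -0.12  1.53 -0.    1.73  0.11] 0.9250455030119004
free [-0.26895723  0.30571757  0.77270877] 28.2083
[ 0.01289837 -1.2176664  -1.14240648] 31.1333
2 [-0.5 -0.6] 4 [ 0.3 -0.8] 6 [ 0.8 -0.4] 8 [ 0.3 -0.4] 10 [ 0.2 -1. ] 12 [ 0.1 -1.6] 14 [-0.  -0.9] 16 [-0.4 -0.4] 18 [-0.  -0.2] 20 [ 0.3 -0.6] 22 [-0.  -0.8] 24 [-1.5 -3.4] 26 [-4.1 -7.7] 35.0333 [ 0.59467955 -0.06785964  0.01791777]
38.3
```

View pics/st4.png

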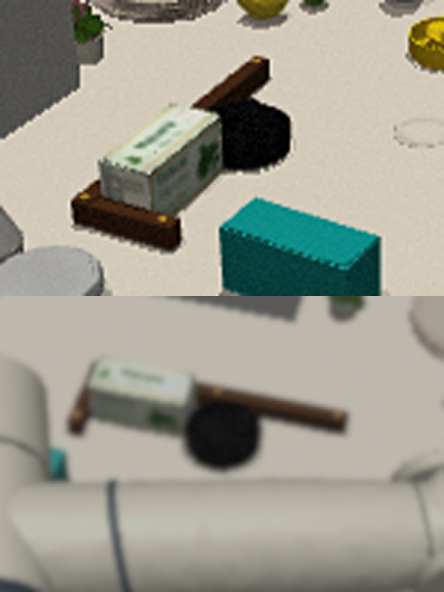

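The bowl sits against the box end and at the rail. The force readings prove the y contact but leave the x contact less certain, so I'll add a short push aimed mostly at the rail.

```bash
cat > p4.py <<'E'
from h import *
g=np.array([.6200,-.0345]); a=np.radians(25); d=np.array([np.cos(a),np.sin(a)])
s0=g-.085*d; psi,q=best([*s0,.17],a); movej(q); move_l([*s0,.018],.25); f0=F(); print("free",f0,state()["time"])
move_l([*(g-.050*d),.018],.08); p0=state()["ee_pos"].copy()
for k in range(1,12):
    move_l(p0+np.r_[d,0]*.0015*k,.03); f=F()-f0; print(1.5*k,np.round(f[:2],1),end=" ")
    if -f[:2]@d>7: break
print(state()["time"],state()["ee_pos"], state()["ee_pos"][:2]+.043*d)
p=state()["ee_pos"]; move_l(p-np.r_[d*.06,0],.15); move_l(p-np.r_[d*.06,-.15],.25)
c=state()["joint_pos"].copy(); c[0]-=1.0; movej(c)
s=grab("side","5"); t=grab("top","5"); print(state()["time"])
A=cv2.resize(s["frame"][150:250,200:350],None,fx=4,fy=4,interpolation=cv2.INTER_CUBIC)
B=cv2.resize(t["frame"][130:230,250:400],None,fx=4,fy=4,interpolation=cv2.INTER_CUBIC)
cv2.imwrite("pics/st5.png",cv2.resize(np.vstack([A,B]),None,fx=.74,fy=.74,interpolation=cv2.INTER_AREA))
P=cloud(s); m=((P[...,2]>.064)&(P[...,2]<.076)&(P[...,0]>.58)&(P[...,0]<.72)&(abs(P[...,1])<.25))
print("box",m.sum(),cv2.minAreaRect((P[m][:,:2]*1000).astype(np.float32)))
P=cloud(t); m=(t["frame"].max(2)<45)&(P[...,2]>.028)&(P[...,2]<.06)&(P[...,0]>.52)&(P[...,1]>-.15)&(P[...,1]<.05)
print("bowl",m.sum(),np.round(np.percentile(P[m],[1,50,99],axis=0),3).tolist())
E
python3 p4.py
```

```text
free [0.53017674 0.24692402 0.11094294] 41.025
1.5 [-0.7 -0.5] 3.0 [-0.3 -0.2] 4.5 [-0.4 -0. ] 6.0 [-0.8  0.3] 7.5 [-0.7 -1.3] 9.0 [-3.5 -4.2] 10.5 [-5.1 -5.8] 43.7167 [ 0.5835287  -0.0522595   0.01802253] [ 0.62249993 -0.03408691]
46.9833
box 504 ((640.3062744140625, 90.93595123291016), (144.60943603515625, 66.513427734375), 89.26856231689453)
bowl 131 [[0.566, -0.077, 0.028], [0.61, -0.049, 0.036], [0.671, 0.006, 0.049]]
```

View pics/st5.png

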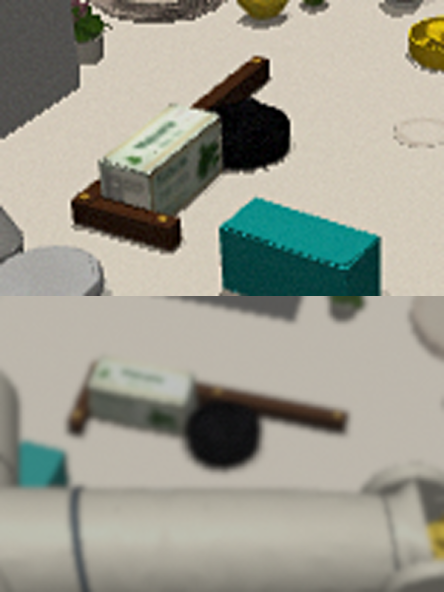

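```bash
python3 - <<'E'
from h import *
hold(.2); job_done(); print(state()["time"])
E
```

```text
the job is handed in; nothing more can be done
the job is handed in; nothing more can be done
```

The tea box is in the corner of the rail, and the black bowl is pushed up against the long rail and the free end of the box. The job was handed in at about 47 s of the 64 s, with the arm clear of everything.

**How I pushed**
- **Box:** I pushed it flat onto the long rail with the open fingers, then along it into the short arm with the fingers closed, then flat against the rail once more.
- **Bowl:** I pushed it into the nook with the open fingers as a cradle. A second short push at 25° from the rail's x axis made sure it was seated. The highest push force I read was about 11 N.

**Last checks**
- **Box:** by depth it is centred at about (0.640, 0.091). Its yaw reads between -0.7° and +0.2°, which is within the measurement noise.
- **Bowl:** its centre is at about (0.621, -0.034). The expected home was (0.619, -0.035).

**What is less certain**
- **Rail contact:** I inferred that the bowl touches the rail from the push forces, which rose in x and y together (5.1 and 5.8 N on the last push), and from the geometry to about 2 mm. The pictures are too coarse to show it directly, and part of the x force could be friction on the box end.
- **Bowl start position:** my first estimates from the two cameras differed by about 2 cm in y. The cradle push took that up.
- **Bystanders:** I planned the paths to clear them, and the turquoise box looks unmoved in the last picture. I did not re-measure the others at the end.

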